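# Put the paper rolls back on their own printers

### The job

After the counter was wiped, the three paper rolls were put back on the wrong printers. Move each roll on its spindle to the cradle of the printer it fits (widest roll to the widest printer, middle to middle, narrowest to narrowest), both spindle ends down in the slots and the roll about in the middle of the cradle; park a roll on the empty spare stand to make room, and leave that stand empty again. Keep the rolls off the wet counter, and leave the bottle, the jigger and the tumbler standing where they are.

Things in the scene. Friction and masses are not known exactly. Their poses are not given: they have to be found in the camera images.
- wide_roll: The widest roll (till receipts): paper roll 80 mm wide and 58 mm in diameter, fixed in the middle of a steel spindle 10 mm thick and 152 mm long that sticks out at both ends; about 320 g. Rigid, one piece. Origin: centre of the roll, on the spindle axis; y runs along the spindle (x and z turn with the roll about it).
- middle_roll: The roll of middle width (order slips), also the thinnest: paper roll 58 mm wide and 46 mm in diameter, fixed in the middle of a steel spindle 10 mm thick and 152 mm long that sticks out at both ends; about 220 g. Rigid, one piece. Origin: centre of the roll, on the spindle axis; y runs along the spindle (x and z turn with the roll about it).
- narrow_roll: The narrowest roll (cup labels): paper roll 40 mm wide and 60 mm in diameter, fixed in the middle of a steel spindle 10 mm thick and 152 mm long that sticks out at both ends; about 220 g. Rigid, one piece. Origin: centre of the roll, on the spindle axis; y runs along the spindle (x and z turn with the roll about it).
- till_station: Widest printer (black, 142 mm wide) with a roll cradle behind it. Cradle: 2 upright plates at y = +-60 mm, each with an open-topped U slot 16 mm wide, floor 85 mm up, flared above 105 mm, top 120 mm; seated spindle axis 90 mm up. Origin: on the counter under the middle of the seated spindle; y along it, z up, x to the printer: back at 98 mm, 165 deep, 110 high. Fixed.
- order_station: Middle-width printer (black, 110 mm wide) with a roll cradle behind it. Cradle: 2 upright plates at y = +-60 mm, each with an open-topped U slot 16 mm wide, floor 85 mm up, flared above 105 mm, top 120 mm; seated spindle axis 90 mm up. Origin: on the counter under the middle of the seated spindle; y along it, z up, x to the printer: back at 98 mm, 140 deep, 94 high. Fixed.
- label_station: Narrowest printer (black, 80 mm wide) with a roll cradle behind it. Cradle: 2 upright plates at y = +-60 mm, each with an open-topped U slot 16 mm wide, floor 85 mm up, flared above 105 mm, top 120 mm; seated spindle axis 90 mm up. Origin: on the counter under the middle of the seated spindle; y along it, z up, x to the printer: back at 98 mm, 120 deep, 86 high. Fixed.
- spare_stand: Spare stand: the same roll cradle alone, no printer, empty at the start. Cradle: 2 upright plates at y = +-60 mm, each with an open-topped U slot 16 mm wide, floor 85 mm up, flared above 105 mm, top 120 mm; seated spindle axis 90 mm up. Origin: on the counter under the middle of the seated spindle; y along it, z up. Fixed.
- syrup_bottle: amber squeeze bottle with a white pointed nozzle, 52 mm in diameter, 155 mm high. Bystander standing between the cradles and the robot. Origin: centre of its underside, z up.
- jigger: small hourglass-shaped steel measuring cup, 44 mm in diameter, 80 mm high. Bystander. Origin: centre of its underside, z up.
- steel_tumbler: small open steel cup, 56 mm in diameter, 85 mm high. Bystander. Origin: centre of its underside, z up.
There are look-alikes about, which are no part of the job. What is shaped like the wide_roll but green or red is not meant.

How it is judged:
On the way:
1. a roll is parked in the slots of the spare stand (((horizontal distance between wide_roll and spare_stand below 0.02 m and z of wide_roll in the frame of spare_stand between 0.084 and 0.096 m and angle between the y axis of wide_roll and the y axis of spare_stand, either way round below 0.12 rad) or (horizontal distance between middle_roll and spare_stand below 0.02 m and z of middle_roll in the frame of spare_stand between 0.084 and 0.096 m and angle between the y axis of middle_roll and the y axis of spare_stand, either way round below 0.12 rad) or (horizontal distance between narrow_roll and spare_stand below 0.02 m and z of narrow_roll in the frame of spare_stand between 0.084 and 0.096 m and angle between the y axis of narrow_roll and the y axis of spare_stand, either way round below 0.12 rad))), for 0.2 s.
At the end, for the whole second after the job is handed in: Each roll lies at rest on its own printer (wide: till, middle: order, narrow: label): centre within 15 mm horizontally of the cradle's middle, spindle axis 84 to 96 mm above the counter and within 0.12 rad of the cradle's y axis; so the spare stand is empty (horizontal distance between wide_roll and till_station below 0.015 m and z of wide_roll in the frame of till_station between 0.084 and 0.096 m and angle between the y axis of wide_roll and the y axis of till_station, either way round below 0.12 rad and linear speed of each of wide_roll, middle_roll, narrow_roll below 0.02 m/s and angular speed of each of wide_roll, middle_roll, narrow_roll below 0.3 rad/s and horizontal distance between middle_roll and order_station below 0.015 m and z of middle_roll in the frame of order_station between 0.084 and 0.096 m and angle between the y axis of middle_roll and the y axis of order_station, either way round below 0.12 rad and horizontal distance between narrow_roll and label_station below 0.015 m and z of narrow_roll in the frame of label_station between 0.084 and 0.096 m and angle between the y axis of narrow_roll and the y axis of label_station, either way round below 0.12 rad); the robot touches nothing.
It fails at once if a roll is dropped or laid on the counter (height (world z) of any of wide_roll, middle_roll, narrow_roll below 0.05 m).
It fails at once if the bottle, the jigger or the tumbler is knocked over or pushed more than 40 mm (distance of any of syrup_bottle, jigger, steel_tumbler from where it was at the start of the episode above 0.04 m or angle between any of syrup_bottle, jigger, steel_tumbler's own z axis and vertical above 0.5 rad).
It also fails if it takes over 125 s, if anything falls off the work surface, if the arm or the gripper's body presses on something with over 40 N, if the wrist force passes 120 N, or if a joint passes its speed limit or range.

### The arm

A 6-joint arm with a two-finger parallel gripper is mounted at the origin on the work surface. World frame = base frame: x ahead of the robot, y to its left, z up, the work surface at z = 0. Lengths are in m, angles in rad, forces in N, time in s.
With the tool pointing down it reaches from about 0.4 to 0.825 m from the base axis. Payload 7 kg.
Tool frame: the origin (TCP) lies at the very end of the fingers, on their centre line; the grasp point (between the pads) lies 19 mm behind it; z points along the fingers, y is the direction in which the jaws open and shut (so a half turn about z gives the same grasp; the last joint's range is limited). The gripper opens to 88 mm and grips with 3 to 60 N. Pads are 19 mm wide; open, the fingers measure 130 mm over their backs; the gripper's body (78 mm by 193 mm) begins 47 mm behind the grasp point.
Start: joints at [1.598, 0.359, 0.012, 0, -1.224, -0.288], TCP at [0.174, 0.652, 0.227] pointing down, gripper open.
Joint ranges: [-3.07, 3.07], [-1.43, 2.12], [-1.02, 1.25], [-3.03, 1.67], [-3.05, -0], [-3.03, 3.03]. Speed limits (rad/s): [2.39, 2.39, 3.01, 3.14, 3.14, 3.14].

### API

Orientations are given as [roll, pitch, yaw] about the fixed x, y, z axes, in that order (R = Rz(yaw) Ry(pitch) Rx(roll)).
In Python, from station import arm gives the robot as it stands.
- The arm moves only by the shell command python3 -m inch 'ROWS' [FORCE]. ROWS is text: rows parted by semicolons, each of 7 numbers parted by spaces: the closure, from 0 (fully open) to 1 (shut), then the shift along the tool's x, y, z each as a share of 300 mm, from -1 to 1, then the turn, a rotation vector about the tool's x, y, z each as a share of 60 degrees, from -1 to 1. In form: grip tx ty tz rx ry rz; .... A call has 1 to 12 rows; each row is the pose to reach, as a shift and turn from the pose commanded when the call began, along the tool's axes at that moment; what a row does not reach only later rows make up. A row lasts 1/10 s, in which the tool goes at most 50 mm and 8.59 degrees, less where a joint would pass 70% of its speed; a pose out of reach is approached as far as the arm can. A call with a number of a shift or a turn outside -1 to 1 is refused whole. A call with a gripper value outside its range is refused whole. The fingers move at their own pace and stop on an object; FORCE is the grip in N (left out, the last holds). Time passes only in rows, so rows that repeat a pose let the fingers close. It gives the time, the measured TCP pose, the force and the opening at its end, in the units of the state.
- arm.get_state(): the state, without advancing time (a new reading comes with each control period).
- arm.grab_frame(name): name is "scene" or "top" or "wrist"; returns a dict with "img" (420x560x3 uint8, red, green, blue), "range_z" (420x560 float32, m along the optical axis (not along the pixel's ray), 0 where there is no reading), "fx", "fy", "cx", "cy" (pixels), "dist" ([k1, k2, p1, p2, k3] as OpenCV has them; the pictures are not rectified), "extrinsics" (4x4, takes a point from world to camera coordinates); the wrist camera has in their place "tool_from_camera" (4x4, takes a point from camera to tool coordinates, whose origin is the TCP and whose axes are the flange's). Camera axes: x right, y up, looking along -z (the intrinsics and any distortion apply to the point x, -y, -z); pixel columns grow to the right and rows downward; lengths in m; the calibration is good to about 2 mm. A picture is of the moment at which its call begins: read the wrist's pose just before it.
- arm.job_done(): hands the job in, once; it reports no verdict.
The state is a dict: "t": time; "q": joint angles; "qd": joint speeds; "joint_efforts": joint torques, N m; "eef_pos": TCP position; "ee_rot": TCP orientation; "force": force on the tool from outside, world axes, zero at the start; "moment": the same for the moment, N m; "width": finger opening in m.
Only numpy, scipy, OpenCV 4.12 (cv2) and the standard library are available. Lean on these libraries where they do the work, as an engineer would, in place of code of your own. Each camera call takes 0.05 s, during which the arm holds its last target.

## Working session

There is one attempt and no reset: what is moved stays moved. The work goes in short steps, Python scripts to look and compute and a shell command to move; the robot and the scene stay as the last step left them, time stands still between calls to the robot, and variables do not carry over. Pictures are saved under pics/ and viewed, and the job is handed in when it is done.

```bash
ls; mkdir -p pics; cat > h.py <<'E'
import numpy as np, cv2
from station import arm
def save(n,f): cv2.imwrite(f'pics/{f}.png',cv2.cvtColor(n['img'],cv2.COLOR_RGB2BGR))
E
python3 - <<'E'
from h import *
print(arm.get_state())
for n in ['scene','top','wrist']:
    d=arm.grab_frame(n); save(d,n+'0')
    import pickle; pickle.dump(d,open(n+'0.pkl','wb'))
    print(n,{k:(v if k not in('img','range_z') else 0) for k,v in d.items()}, (d['range_z']>0).mean())
E
```

```text
pics
{'t': 0.0, 'q': array([ 1.59808671e+00,  3.59392220e-01,  1.10645092e-02, -3.51415391e-04,
       -1.22412300e+00, -2.88136556e-01]), 'qd': array([-6.58506632e-04,  1.82337483e-04, -1.91774982e-04, -4.90328074e-04,
       -6.68491084e-04, -2.52368512e-05]), 'joint_efforts': array([-1.19388413e-03, -5.82722390e+01,  2.93061054e+01,  6.99684530e+00,
        7.01167941e-03, -1.68958773e-04]), 'eef_pos': array([0.17395728, 0.65168537, 0.22562148]), 'ee_rot': array([ 3.13991259e+00, -1.53432439e-04, -2.60965717e-01]), 'force': array([ 0.46106423, -0.35331177, -0.43167088]), 'moment': array([-0.04881567,  0.03984376,  0.00666237]), 'width': 0.08782070183292215}
scene {'img': 0, 'range_z': 0, 'fx': 395.3238178007263, 'fy': 395.3238178007263, 'cx': 271.655792752026, 'cy': 214.60964824992618, 'dist': array([-0.10709307,  0.        ,  0.        ,  0.        ,  0.        ]), 'extrinsics': array([[ 8.37820720e-01,  5.45944767e-01,  8.67692916e-04,
        -4.27816563e-01],
       [-3.72857959e-01,  5.71034913e-01,  7.31365894e-01,
         9.01874012e-02],
       [ 3.98789899e-01, -6.130770
[... 537 characters left out ...]
8879071, -1.10996164],
       [ 0.        ,  0.        ,  0.        ,  1.        ]])} 0.9960671768707483
wrist {'img': 0, 'range_z': 0, 'fx': 339.98711445801797, 'fy': 339.98711445801797, 'cx': 275.4423065606589, 'cy': 213.49380606510422, 'dist': array([-0.06933503,  0.        ,  0.        ,  0.        ,  0.        ]), 'tool_from_camera': array([[ 8.16563129e-04,  9.55127038e-01,  2.96195332e-01,
         8.02920669e-02],
       [ 9.99999465e-01, -9.68183923e-04,  3.65218283e-04,
         8.91273195e-05],
       [ 6.35601415e-04,  2.96194875e-01, -9.55127317e-01,
        -1.58231676e-01],
       [ 0.00000000e+00,  0.00000000e+00,  0.00000000e+00,
         1.00000000e+00]])} 0.995969387755102
```

View pics/scene0.png

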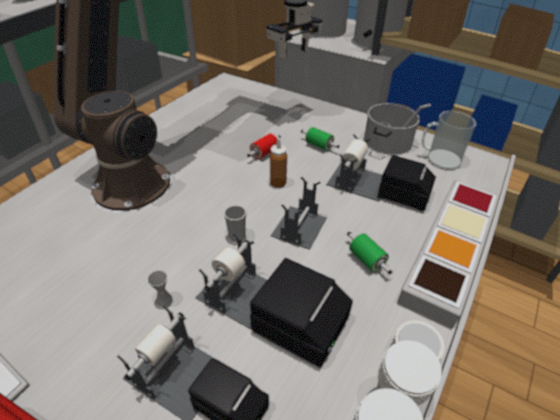

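View pics/top0.png

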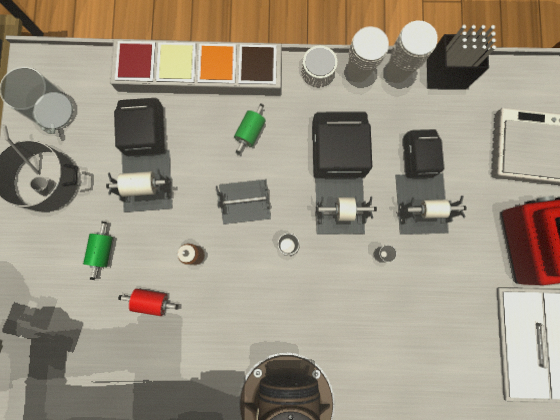

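View pics/wrist0.png

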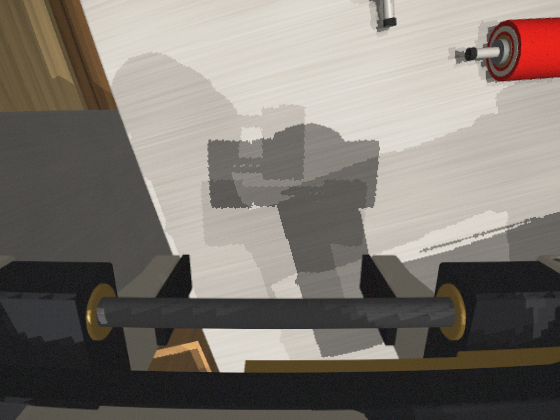

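```bash
cat >> h.py <<'E'
from scipy.spatial.transform import Rotation as Rn
def cloud(d, T_world_cam=None):
    z=d['range_z']; h,w=z.shape
    u,v=np.meshgrid(np.arange(w),np.arange(h))
    K=np.array([[d['fx'],0,d['cx']],[0,d['fy'],d['cy']],[0,0,1]])
    p=cv2.undistortPoints(np.stack([u,v],-1).reshape(-1,1,2).astype(float),K,d['dist']).reshape(h,w,2)
    P=np.stack([p[...,0]*z,-p[...,1]*z,-z],-1)
    if T_world_cam is None: T_world_cam=np.linalg.inv(d['extrinsics'])
    W=P@T_world_cam[:3,:3].T+T_world_cam[:3,3]; W[z<=0]=np.nan
    return W
def toolT(s):
    T=np.eye(4); T[:3,:3]=Rn.from_euler('xyz',s['ee_rot']).as_matrix(); T[:3,3]=s['eef_pos']; return T
def wristcloud():
    s=arm.get_state(); d=arm.grab_frame('wrist'); return d,cloud(d,toolT(s)@d['tool_from_camera'])
E
python3 - <<'E'
from h import *
import pickle
d=pickle.load(open('top0.pkl','rb')); W=cloud(d)
s=pickle.load(open('scene0.pkl','rb')); S=cloud(s)
def show(W,name,pts):
    for n,(u,v) in pts.items(): print(name,n,(u,v),np.round(np.nanmedian(W[v-1:v+2,u-1:u+2].reshape(-1,3),0),3))
show(W,'top',dict(orderprn=(140,125),tillprn=(342,145),labelprn=(424,150),rollL=(137,184),rollC=(347,209),rollR=(437,209),spareL=(225,203),spareR=(265,197),bottle=(190,254),tumbler=(288,244),jig=(385,254),counter=(300,330),red=(148,302),greenL=(98,248),green=(250,128)))
show(S,'scene',dict(rollL=(356,152),rollC=(228,264),rollR=(156,342),counter=(200,200)))
# white roll extents
for nm,(u0,u1,v0,v1) in dict(L=(105,175,165,205),C=(315,380,190,228),R=(398,470,190,228)).items():
    img=d['img'][v0:v1,u0:u1].astype(int); w=W[v0:v1,u0:u1]
    m=(w[...,2]>.1)&(img.min(-1)>150)
    r=cv2.minAreaRect(w[m][:,:2].astype(np.float32)*1000); print(nm,'white minrect mm',r,'zmax',np.nanpercentile(w[m][:,2],95))
for nm,(u0,u1,v0,v1) in dict(order=(110,170,95,160),till=(308,378,108,182),label=(400,446,125,180)).items():
    w=W[v0:v1,u0:u1]; m=(w[...,2]>.075); print(nm,'printer minrect',cv2.minAreaRect(w[m][:,:2].astype(np.float32)*1000),np.nanpercentile(w[m][:,2],[50,90]))
E
```

```text
top orderprn (140, 125) [0.692 0.391 0.094]
top tillprn (342, 145) [ 0.647 -0.125  0.109]
top labelprn (424, 150) [ 0.645 -0.34   0.087]
top rollL (137, 184) [0.534 0.38  0.117]
top rollC (347, 209) [ 0.483 -0.136  0.119]
top rollR (437, 209) [ 0.489 -0.359  0.112]
top spareL (225, 203) [0.506 0.173 0.025]
top spareR (265, 197) [0.522 0.067 0.025]
top bottle (190, 254) [0.365 0.241 0.124]
top tumbler (288, 244) [0.402 0.003 0.003]
top jig (385, 254) [ 0.379 -0.248  0.038]
top counter (300, 330) [ 0.179 -0.032  0.   ]
top red (148, 302) [0.247 0.352 0.057]
top greenL (98, 248) [0.378 0.486 0.056]
top green (250, 128) [0.705 0.111 0.057]
scene rollL (356, 152) [0.557 0.363 0.117]
scene rollC (228, 264) [ 0.504 -0.154  0.116]
scene rollR (156, 342) [ 0.505 -0.363  0.111]
scene counter (200, 200) [0.226 0.062 0.001]
L white minrect mm ((539.3134155273438, 391.0052185058594), (87.01940155029297, 49.40662384033203), 89.9311294555664) zmax 0.12104764313750593
C white minrect mm ((487.0066833496094, -138.95240783691406), (44.619754791259766, 47.94328308105469), 86.89061737060547) zmax 0.12129912096564274
R white minrect mm ((492.4938049316406, -360.7702331542969), (36.28647994995117, 58.798152923583984), 1.5472867488861084) zmax 0.11441000286801314
order printer minrect ((699.6071166992188, 404.55584716796875), (127.76431274414062, 107.77320098876953), 6.308454513549805) [0.09387602 0.09696544]
till printer minrect ((665.0816650390625, -128.73089599609375), (169.43984985351562, 141.27430725097656), 2.171515703201294) [0.10942325 0.11268861]
label printer minrect ((640.8909912109375, -350.8540954589844), (102.48751831054688, 78.02745819091797), 4.513556003570557) [0.08564001 0.08868937]
```

```bash
python3 - <<'E'
import cv2
a=cv2.imread('pics/top0.png'); cv2.imwrite('pics/top_crop.png',cv2.resize(a[160:240,90:480],None,fx=2,fy=2,interpolation=cv2.INTER_CUBIC))
E
```

```text
(no output)
```

View pics/top_crop.png

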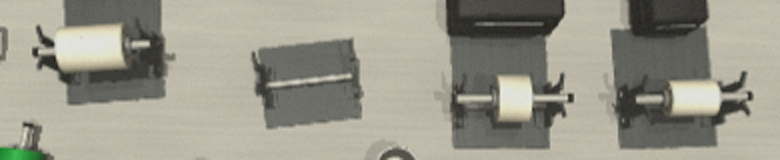

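```bash
cat >> h.py <<'E'
ROI={'order':(.45,.62,.29,.49),'spare':(.42,.60,.02,.22),'till':(.40,.565,-.24,-.03),'label':(.40,.575,-.46,-.25)}
def ends(W,img,nm,yaw0):
    x0,x1,y0,y1=ROI[nm]
    m=(W[...,0]>x0)&(W[...,0]<x1)&(W[...,1]>y0)&(W[...,1]<y1)&(W[...,2]>.085)&(W[...,2]<.125)&(img.max(-1)<90)
    return W[m], m
E
python3 - <<'E'
from h import *
import pickle
for src in ['top','scene']:
    d=pickle.load(open(src+'0.pkl','rb')); W=cloud(d)
    o=d['img'].copy()
    for nm in ROI:
        P,m=ends(W,d['img'],nm,0); o[m]=[255,0,255]
        l,c=cv2.kmeans(P[:,:2].astype(np.float32),2,None,(3,50,1e-5),5,cv2.KMEANS_PP_CENTERS)[1:]
        print(src,nm,len(P),np.round(c,4).tolist(), 'dist',np.linalg.norm(c[0]-c[1]),'mid',c.mean(0))
    cv2.imwrite(f'pics/{src}_m.png',cv2.cvtColor(o,cv2.COLOR_RGB2BGR))
E
```

```text
top order 182 [[0.542900025844574, 0.33390000462532043], [0.5303000211715698, 0.4456000030040741]] dist 0.11245376 mid [0.53661823 0.3897404 ]
top spare 45 [[0.5044000148773193, 0.1808999925851822], [0.5224999785423279, 0.06340000033378601]] dist 0.11888836 mid [0.5134847  0.12210995]
top till 116 [[0.4867999851703644, -0.19419999420642853], [0.47839999198913574, -0.09049999713897705]] dist 0.10403579 mid [ 0.48256594 -0.14237706]
top label 193 [[0.4952999949455261, -0.41920000314712524], [0.4878999888896942, -0.3095000088214874]] dist 0.11000091 mid [ 0.49160713 -0.3643673 ]
scene order 119 [[0.5497000217437744, 0.32919999957084656], [0.5566999912261963, 0.4481000006198883]] dist 0.11912744 mid [0.5532222  0.38867038]
scene spare 136 [[0.5095999836921692, 0.18000000715255737], [0.5292999744415283, 0.061900001019239426]] dist 0.11972676 mid [0.5194293  0.12093649]
scene till 219 [[0.49619999527931213, -0.19280000030994415], [0.4846000075340271, -0.07840000092983246]] dist 0.115059145 mid [ 0.4904424  -0.13561282]
scene label 207 [[0.504800021648407, -0.4174000024795532], [0.4925999939441681, -0.3012999892234802]] dist 0.116782695 mid [ 0.49869427 -0.35936594]
```

View pics/scene_m.png

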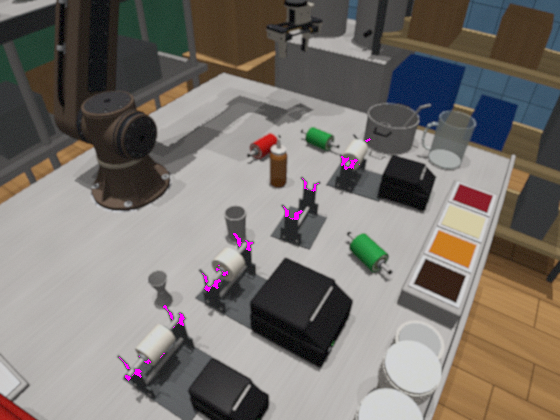

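View pics/top_m.png

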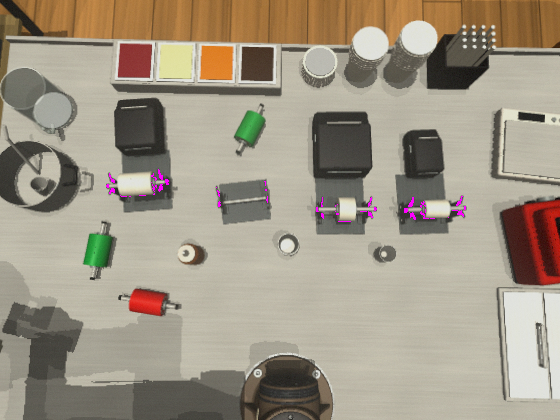

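```bash
cat > go.py <<'E'
import sys
from h import *
s=arm.get_state(); T=toolT(s)
x,y,z,yaw=map(float,sys.argv[1:5])   # yaw deg
R2=Rn.from_euler('xyz',[np.pi,0,np.radians(yaw)])
R1=Rn.from_matrix(T[:3,:3])
dt=T[:3,:3].T@(np.array([x,y,z])-T[:3,3])/.3
rv=np.degrees((R1.inv()*R2).as_rotvec())/60
print('t',round(s['t'],2),'pos',s['eef_pos'].round(4),'yaw',np.degrees(s['ee_rot'][2]).round(2),'w',round(s['width'],4),'f',s['force'].round(1))
n=max(np.linalg.norm(dt)*.3/.05, np.linalg.norm(rv)*60/8.59)
print('shift',dt.round(4),'turn',rv.round(4),'minrows',n.round(1))
E
python3 go.py .36 .52 .30 -53; python3 go.py .537 .39 .30 -90
```

```text
t 0.15 pos [0.174  0.6518 0.2258] yaw -14.95 w 0.0874 f [-0.1  0.2 -0.8]
shift [ 0.7124  0.2649 -0.2468] turn [ 1.100e-03 -5.000e-04  6.342e-01] minrows 4.8
t 0.15 pos [0.174  0.6518 0.2258] yaw -14.95 w 0.0874 f [-0.1  0.2 -0.8]
shift [ 1.3942  0.5314 -0.2463] turn [ 9.0000e-04 -9.0000e-04  1.2509e+00] minrows 9.1
```

```bash
python3 -m inch '0 0.72 0.265 -0.247 0 0 0.634;0 0.72 0.265 -0.247 0 0 0.634;0 0.72 0.265 -0.247 0 0 0.634;0 0.72 0.265 -0.247 0 0 0.634;0 0.72 0.265 -0.247 0 0 0.634;0 0.72 0.265 -0.247 0 0 0.634;0 0.72 0.265 -0.247 0 0 0.634' 25
python3 go.py .537 .39 .30 -90
```

```text
t: 0.85
eef_pos: [0.3631, 0.5189, 0.3008]
ee_rot: [-3.141, 0.0, -0.927]
force: [-0.5, 0.2, -0.2]
width: 0.0873
t 0.85 pos [0.3631 0.5189 0.3008] yaw -53.08 w 0.0873 f [-0.5  0.2 -0.2]
shift [ 0.6918 -0.2053  0.0023] turn [-0.000e+00  5.000e-04  6.153e-01] minrows 4.3
```

```bash
python3 -m inch '0 0.692 -0.205 0 0 0 0.615;0 0.692 -0.205 0 0 0 0.615;0 0.692 -0.205 0 0 0 0.615;0 0.692 -0.205 0 0 0 0.615;0 0.692 -0.205 0 0 0 0.615;0 0.692 -0.205 0 0 0 0.615;0 0.692 -0.205 0 0 0 0.615'
cat > look.py <<'E'
import sys,pickle
from h import *
nm,f=sys.argv[1:3]
s=arm.get_state()
d,W=wristcloud(); save(d,f)
pickle.dump((s,d,W),open(f+'.pkl','wb'))
print(s['eef_pos'].round(4))
P,m=ends(W,d['img'],nm,0)
l,c=cv2.kmeans(P[:,:2].astype(np.float32),2,None,(3,50,1e-5),5,cv2.KMEANS_PP_CENTERS)[1:]
print('plates',c.tolist(),np.linalg.norm(c[0]-c[1]),'mid',c.mean(0))
x0,x1,y0,y1=ROI[nm]
w=(W[...,2]>.085)&(d['img'].min(-1)>120)&(W[...,0]>x0)&(W[...,0]<x1)&(W[...,1]>y0)&(W[...,1]<y1)
print('bright',w.sum(), cv2.minAreaRect(W[w][:,:2].astype(np.float32)*1000) if w.sum()>20 else '')
E
python3 look.py order w_order
```

```text
t: 1.55
eef_pos: [0.5357, 0.3915, 0.2997]
ee_rot: [3.14, -0.001, -1.567]
force: [-0.3, -0.3, -0.3]
width: 0.0877
[0.5357 0.3915 0.2997]
plates [[0.5327646136283875, 0.4484948217868805], [0.5467556715011597, 0.3281826376914978]] 0.121122964 mid [0.5397601  0.38833874]
bright 3674 ((520.565673828125, 376.8091735839844), (146.23399353027344, 140.41506958007812), 30.245750427246094)
```

View pics/w_order.png

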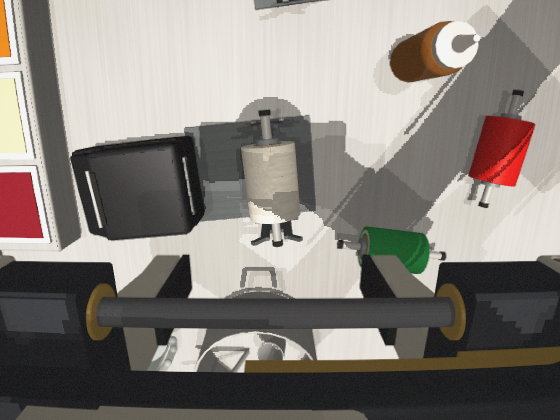

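```bash
python3 - <<'E'
from h import *
import pickle
s,d,W=pickle.load(open('w_order.pkl','rb'))
o=d['img'].copy(); P,m=ends(W,o,'order',0)
a=cv2.resize(o[90:260,170:350],None,fx=3,fy=3,interpolation=cv2.INTER_CUBIC)
o[m]=[255,0,255]; b=cv2.resize(o[90:260,170:350],None,fx=1.4,fy=1.4)
cv2.imwrite('pics/oc.png',a[...,::-1]); cv2.imwrite('pics/ocm.png',b[...,::-1])
h=W[...,2]
for v in range(100,250,8): print(v,' '.join('%3d'%(1000*h[v,u]) for u in range(230,320,5)), ' y=%.3f'%np.nanmedian(W[v,230:310,1]))
E
```

```text
100   1   0   1   0   0   0   0   0   0   1   1  -1   0   0  -1   0   0   0  y=0.300
108   0   1   0   1   0   0   0   0   0   0  -1   0   1   0   0  -1   1   2  y=0.310
116   0   0   0   0   0   0  94  95   0   0   0   0   0   0   3   3   0   1  y=0.320
124   5   5   3  44  65  81  86  94  90 108 110 115 117   3   2   4   3   0  y=0.327Traceback (most recent call last):
  File "<stdin>", line 9, in <module>
  File "<stdin>", line 9, in <genexpr>
ValueError: cannot convert float NaN to integer
```

View pics/oc.png

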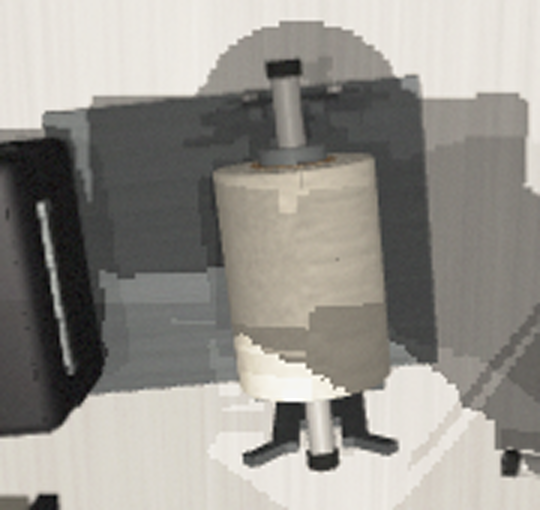

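View pics/ocm.png

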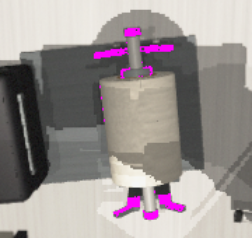

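```bash
cat >> h.py <<'E'
def station(W,img,nm):
    x0,x1,y0,y1=ROI[nm]
    r=(W[...,0]>x0)&(W[...,0]<x1)&(W[...,1]>y0)&(W[...,1]<y1)
    dk=img.max(-1)<100
    A=W[r&dk&(W[...,2]>.109)&(W[...,2]<.124)][:,:2].astype(np.float32)
    l,c=cv2.kmeans(A,2,None,(3,50,1e-5),5,cv2.KMEANS_PP_CENTERS)[1:]
    l=l.ravel(); 
    if c[0,1]<c[1,1]: c=c[::-1]; l=1-l
    for it in range(3):
        v=c[0]-c[1]; v/=np.linalg.norm(v); n=np.array([v[1],-v[0]])  # v ~ +y, n ~ +x
        c2=[]
        for k in (0,1):
            a=A[l==k]@n; b=A[l==k]@v
            c2.append(n*(np.percentile(a,2)+np.percentile(a,98))/2+v*(np.percentile(b,5)+np.percentile(b,95))/2)
            if it==2: print('  prong x span %.4f  thick %.4f n %d'%(np.ptp(np.percentile(a,[2,98])),np.ptp(np.percentile(b,[5,95])),len(a)))
        c=np.array(c2)
    mid=c.mean(0); v=c[0]-c[1]
    print(nm,'station mid',mid.round(4),'dist',np.linalg.norm(v).round(4),'tilt deg (yaw of station)',np.degrees(np.arctan2(-v[0],v[1])).round(2))
    # spindle: top surface points z~.095 near axis
    v=v/np.linalg.norm(v); n=np.array([v[1],-v[0]])
    rel=W[...,:2]-mid; s=rel@v; q=rel@n
    m=(abs(q)<.012)&(abs(s)<.11)&(W[...,2]>.089)&(W[...,2]<.103)
    B=W[m]; sb=s[m]
    if len(B)>20:
        lo,hi=np.percentile(sb,[.5,99.5]); e=[]
        for t0 in (lo,hi): 
            k=abs(sb-t0)<.012; e.append(B[k].mean(0).round(4).tolist())
        print('  spindle along: lo %.4f hi %.4f len %.4f  off %.4f'%(lo,hi,hi-lo,(lo+hi)/2),e)
    m=(W[...,2]>.104)&(abs(s)<.08)&(abs(q)<.04)&(img.min(-1)>90)
    if m.sum()>50: print('  roll top along',np.percentile(s[m],[1,99]).round(4),'off',np.percentile(s[m],[1,99]).mean().round(4),'zmax',np.percentile(W[m][:,2],97).round(4))
E
python3 - <<'E'
from h import *
import pickle
s,d,W=pickle.load(open('w_order.pkl','rb')); station(W,d['img'],'order')
for f in ['top0','scene0']:
    d=pickle.load(open(f+'.pkl','rb')); W=cloud(d); print(f)
    for nm in ROI: station(W,d['img'],nm)
E
python3 go.py .515 .121 .30 -90
```

```text
prong x span 0.0537  thick 0.0032 n 107
  prong x span 0.0550  thick 0.0037 n 134
order station mid [0.5401 0.3874] dist 0.1198 tilt deg (yaw of station) 5.41
  spindle along: lo -0.0754 hi 0.0754 len 0.1508  off 0.0000 [[0.5471, 0.3178, 0.0944], [0.5329, 0.4571, 0.0943]]
  roll top along [-0.0402  0.0609] off 0.0103 zmax 0.4106
top0
  prong x span 0.0490  thick 0.0037 n 18
  prong x span 0.0537  thick 0.0216 n 32
order station mid [0.5401 0.3926] dist 0.1111 tilt deg (yaw of station) 5.26
  spindle along: lo -0.0803 hi 0.0718 len 0.1521  off -0.0043 [[0.5471, 0.3171, 0.0953], [0.534, 0.4597, 0.0951]]
  roll top along [-0.0454  0.0575] off 0.0061 zmax 0.1216
  prong x span 0.0497  thick 0.0035 n 14
  prong x span 0.0523  thick 0.0031 n 18
spare station mid [0.5156 0.1228] dist 0.1189 tilt deg (yaw of station) 7.15
  prong x span 0.0518  thick 0.0038 n 24
  prong x span 0.0496  thick 0.0037 n 18
till station mid [ 0.4873 -0.136 ] dist 0.1191 tilt deg (yaw of station) 1.85
  spindle along: lo -0.0770 hi 0.0733 len 0.1503  off -0.0019 [[0.4883, -0.2087, 0.0941], [0.4843, -0.0675, 0.0942
[... 1253 characters left out ...]
841, -0.0705, 0.0957]]
  roll top along [-0.0605  0.0602] off -0.0001 zmax 0.1213
  prong x span 0.0502  thick 0.0055 n 32
  prong x span 0.0502  thick 0.0038 n 27
label station mid [ 0.4951 -0.3615] dist 0.1204 tilt deg (yaw of station) 4.3
  spindle along: lo -0.0764 hi 0.0740 len 0.1504  off -0.0012 [[0.4997, -0.4326, 0.0944], [0.4904, -0.2921, 0.0953]]
  roll top along [-0.0606  0.0623] off 0.0009 zmax 0.1152
t 1.6 pos [0.5353 0.3919 0.3   ] yaw -89.74 w 0.0878 f [-0.9  0.1  0.6]
shift [9.027e-01 7.180e-02 6.000e-04] turn [ 0.0008 -0.0004  0.0043] minrows 5.4h.py:49: RuntimeWarning: Mean of empty slice.
  k=abs(sb-t0)<.012; e.append(B[k].mean(0).round(4).tolist())
  ret = um.true_divide(
```

```bash
cat > st.py <<'E'
import sys
from h import *
for _ in range(1):
    d,W=wristcloud(); save(d,sys.argv[1]); station(W,d['img'],sys.argv[2])
E
python3 -m inch '0 0.9 0.07 0 0 0 0;0 0.9 0.07 0 0 0 0;0 0.9 0.07 0 0 0 0;0 0.9 0.07 0 0 0 0;0 0.9 0.07 0 0 0 0;0 0.9 0.07 0 0 0 0;0 0.9 0.07 0 0 0 0;0 0.9 0.07 0 0 0 0'
python3 st.py ws1 spare; python3 go.py .487 -.137 .30 -90
```

```text
t: 2.4
eef_pos: [0.5155, 0.1217, 0.3011]
ee_rot: [-3.141, 0.001, -1.567]
force: [-0.5, -0.3, -0.3]
width: 0.0878
  prong x span 0.0540  thick 0.0038 n 127
  prong x span 0.0547  thick 0.0037 n 135
spare station mid [0.5151 0.1213] dist 0.12 tilt deg (yaw of station) 7.98
  spindle along: lo -0.0620 hi 0.0589 len 0.1210  off -0.0016 [[0.5251, 0.0603, 0.0985], [0.5058, 0.179, 0.0967]]
  roll top along [-0.0346  0.0621] off 0.0138 zmax 0.3999
t 2.45 pos [0.5156 0.1221 0.3009] yaw -89.77 w 0.0872 f [ 0.2  0.4 -0.9]
shift [0.8634 0.099  0.0024] turn [-0.0004  0.0005  0.0039] minrows 5.2
```

```bash

python3 -m inch '0 0.863 0.099 0 0 0 0;0 0.863 0.099 0 0 0 0;0 0.863 0.099 0 0 0 0;0 0.863 0.099 0 0 0 0;0 0.863 0.099 0 0 0 0;0 0.863 0.099 0 0 0 0;0 0.863 0.099 0 0 0 0;0 0.863 0.099 0 0 0 0'
python3 st.py wt1 till; python3 go.py .487 -.137 .071 -88
```

```text
t: 3.25
eef_pos: [0.4873, -0.137, 0.3004]
ee_rot: [3.141, 0.0, -1.568]
force: [-0.5, 0.2, -0.7]
width: 0.0875
  prong x span 0.0540  thick 0.0039 n 139
  prong x span 0.0551  thick 0.0039 n 144
till station mid [ 0.4868 -0.1383] dist 0.1201 tilt deg (yaw of station) 1.71
  spindle along: lo -0.0758 hi 0.0749 len 0.1507  off -0.0004 [[0.4891, -0.2089, 0.0945], [0.4848, -0.0687, 0.0943]]
  roll top along [-0.031   0.0184] off -0.0063 zmax 0.4116
t 3.3 pos [ 0.4873 -0.1366  0.3004] yaw -89.79 w 0.0877 f [0.  0.5 0.3]
shift [1.300e-03 6.000e-04 7.648e-01] turn [ 0.0003  0.0002 -0.0298] minrows 4.6
```

View pics/wt1.png

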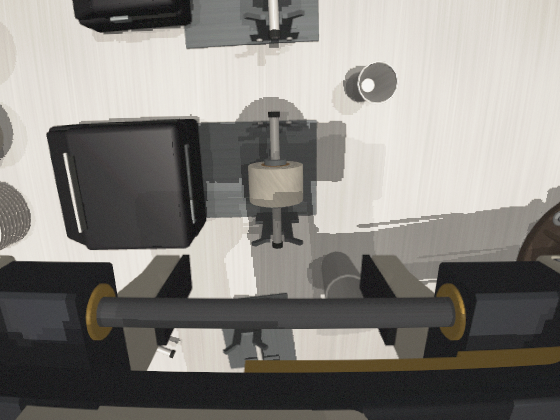

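View pics/ws1.png

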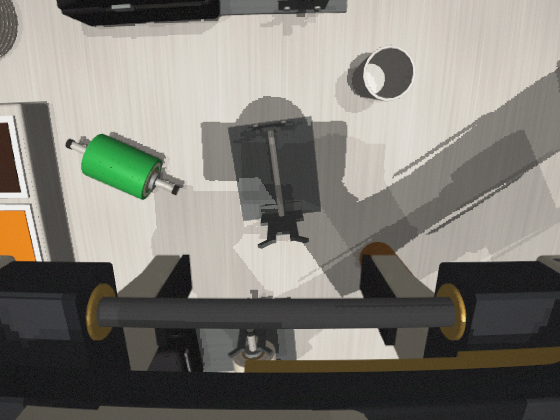

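```bash

python3 -m inch '0 0.006 -0.002 0.2 0 0 -0.025;0 0.006 -0.002 0.4 0 0 -0.025;0 0.006 -0.002 0.5 0 0 -0.025;0 0.006 -0.002 0.6 0 0 -0.025;0 0.006 -0.002 0.7 0 0 -0.025;0 0.006 -0.002 0.765 0 0 -0.025;0 0.006 -0.002 0.765 0 0 -0.025'
python3 go.py .4868 -.1383 .071 -88.3
```

```text
t: 4.0
eef_pos: [0.4858, -0.1384, 0.0686]
ee_rot: [3.136, 0.0, -1.54]
force: [0.2, -0.6, 0.3]
width: 0.0873
t 4.0 pos [ 0.4858 -0.1384  0.0686] yaw -88.26 w 0.0873 f [ 0.2 -0.6  0.3]
shift [-0.0001 -0.0032 -0.0081] turn [0.0051 0.     0.0006] minrows 0.1
```

```bash

python3 -m inch '1 0 0.003 0 0 0 0;1 0 0.003 0 0 0 0;1 0 0.003 0 0 0 0;1 0 0.003 0 0 0 0;1 0 0.003 0 0 0 0;1 0 0.003 0 0 0 0' 25
python3 -m inch '1 0 0 -0.02 0 0 0;1 0 0 -0.05 0 0 0;1 0 0 -0.15 0 0 0;1 0 0 -0.3 0 0 0;1 0 0 -0.45 0 0 0;1 0 0 -0.6 0 0 0;1 0 0 -0.6 0 0 0;1 0 0 -0.6 0 0 0' 25
python3 go.py .5151 .1213 .25 -82.0
```

```text
t: 4.6
eef_pos: [0.487, -0.1399, 0.072]
ee_rot: [-3.14, 0.0, -1.543]
force: [-0.9, 1.8, 4.9]
width: 0.0594
t: 5.4
eef_pos: [0.4865, -0.1398, 0.2525]
ee_rot: [-3.139, 0.001, -1.543]
force: [-0.4, -0.2, -3.4]
width: 0.0595
t 5.4 pos [ 0.4865 -0.1398  0.2525] yaw -88.4 w 0.0595 f [-0.4 -0.2 -3.4]
shift [-0.8674 -0.1194  0.0091] turn [-0.0026  0.0005 -0.1067] minrows 5.3
```

```bash

python3 -m inch '1 -0.15 -0.02 0 0 0 0;1 -0.3 -0.04 0 0 0 0;1 -0.45 -0.06 0 0 0 0;1 -0.6 -0.08 0 0 0 -0.05;1 -0.75 -0.1 0 0 0 -0.107;1 -0.868 -0.119 0 0 0 -0.107;1 -0.868 -0.119 0 0 0 -0.107;1 -0.868 -0.119 0 0 0 -0.107;1 -0.868 -0.119 0 0 0 -0.107' 
python3 st.py ws2 spare
python3 go.py .5151 .1213 .13 -82.0
```

```text
t: 6.3
eef_pos: [0.514, 0.1206, 0.2501]
ee_rot: [3.139, -0.001, -1.431]
force: [-0.7, -0.8, -1.7]
width: 0.0591
  prong x span 0.0040  thick 0.0127 n 92
  prong x span 0.0040  thick 0.0118 n 87
spare station mid [0.5232 0.0618] dist 0.0417 tilt deg (yaw of station) -82.28
  roll top along [-0.0287  0.0449] off 0.0081 zmax 0.3606
t 6.35 pos [0.5142 0.1204 0.2504] yaw -82.02 w 0.0598 f [ 0.4 -0.4 -1.2]
shift [-0.0028 -0.0038  0.4015] turn [ 0.0014 -0.0006 -0.0003] minrows 2.4
```

View pics/ws2.png

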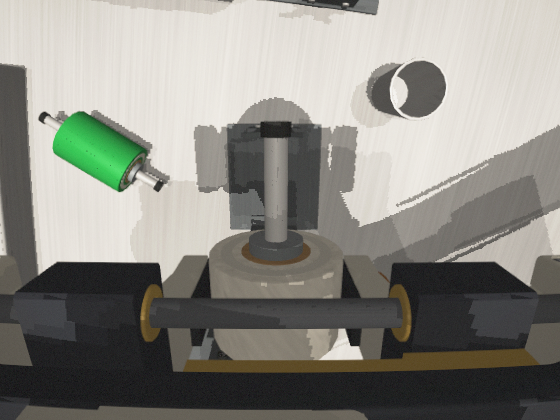

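```bash

python3 -m inch '1 -0.003 -0.003 0.15 0 0 0;1 -0.003 -0.003 0.3 0 0 0;1 -0.003 -0.003 0.4 0 0 0;1 -0.003 -0.003 0.45 0 0 0;1 -0.003 -0.003 0.5 0 0 0;1 -0.003 -0.003 0.55 0 0 0;1 -0.003 -0.003 0.58 0 0 0;1 -0.003 -0.003 0.58 0 0 0' 
python3 go.py .5151 .1213 .071 -82.0
```

```text
t: 7.15
eef_pos: [0.5148, 0.1212, 0.0761]
ee_rot: [3.139, -0.001, -1.432]
force: [0.0, -0.0, -1.5]
width: 0.0597
t 7.15 pos [0.5148 0.1212 0.0761] yaw -82.04 w 0.0597 f [ 0.  -0.  -1.5]
shift [-0.0003 -0.0011  0.017 ] turn [ 0.0021 -0.0009 -0.0007] minrows 0.1
```

```bash

python3 -m inch '1 0 0 0.012 0 0 0;1 0 0 0.015 0 0 0;0 0 0 0.015 0 0 0;0 0 0 0.015 0 0 0;0 0 0 0.015 0 0 0;0 0 0 0.015 0 0 0;0 0 0 0.015 0 0 0' 
python3 -m inch '0 0 0 -0.1 0 0 0;0 0 0 -0.25 0 0 0;0 0 0 -0.4 0 0 0;0 0 0 -0.55 0 0 0;0 0 0 -0.7 0 0 0;0 0 0 -0.75 0 0 0;0 0 0 -0.75 0 0 0;0 0 0 -0.75 0 0 0' 
python3 st.py ws3 spare
python3 go.py .5401 .3874 .30 -84.6
```

```text
t: 7.85
eef_pos: [0.5156, 0.1225, 0.0729]
ee_rot: [-3.141, 0.0, -1.43]
force: [-0.3, 0.2, -0.9]
width: 0.0871
t: 8.65
eef_pos: [0.5152, 0.1224, 0.2973]
ee_rot: [3.141, 0.0, -1.431]
force: [-0.3, -0.6, -1.4]
width: 0.0872
  prong x span 0.0547  thick 0.0042 n 149
  prong x span 0.0554  thick 0.0039 n 147
spare station mid [0.5151 0.1212] dist 0.1198 tilt deg (yaw of station) 8.14
  spindle along: lo -0.0737 hi 0.0775 len 0.1511  off 0.0019 [[0.5254, 0.054, 0.0943], [0.5055, 0.1925, 0.0944]]
  roll top along [-0.0246  0.0582] off 0.0168 zmax 0.3886
t 8.7 pos [0.5149 0.1223 0.2966] yaw -81.97 w 0.0872 f [-0.3 -0.1 -0.4]
shift [-0.8634 -0.2065 -0.0118] turn [ 0.0015 -0.0002  0.0438] minrows 5.3
```

View pics/ws3.png

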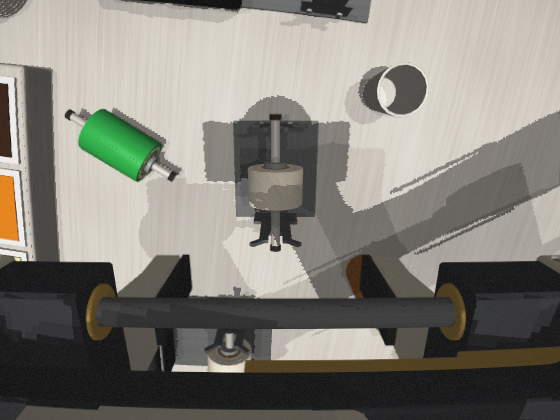

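```bash

python3 -m inch '0 -0.863 -0.206 0 0 0 0.044;0 -0.863 -0.206 0 0 0 0.044;0 -0.863 -0.206 0 0 0 0.044;0 -0.863 -0.206 0 0 0 0.044;0 -0.863 -0.206 0 0 0 0.044;0 -0.863 -0.206 0 0 0 0.044;0 -0.863 -0.206 0 0 0 0.044;0 -0.863 -0.206 0 0 0 0.044' 
python3 st.py wo2 order
python3 go.py .5401 .3874 .071 -84.6
```

```text
t: 9.5
eef_pos: [0.5401, 0.387, 0.2959]
ee_rot: [3.139, -0.002, -1.476]
force: [1.2, -0.2, 0.4]
width: 0.0875
  prong x span 0.0529  thick 0.0033 n 116
  prong x span 0.0555  thick 0.0038 n 137
order station mid [0.5401 0.3875] dist 0.1199 tilt deg (yaw of station) 5.7
  spindle along: lo -0.0751 hi 0.0754 len 0.1504  off 0.0002 [[0.547, 0.318, 0.0943], [0.5332, 0.4571, 0.0944]]
  roll top along [-0.0402  0.0605] off 0.0102 zmax 0.4067
t 9.55 pos [0.5403 0.3864 0.2967] yaw -84.62 w 0.0876 f [ 0.2 -0.1 -0.1]
shift [-4.300e-03 -6.000e-04  7.523e-01] turn [ 0.0013 -0.0013 -0.0003] minrows 4.5
```

```bash

python3 -m inch '0 -0.003 0 0.2 0 0 0;0 -0.003 0 0.4 0 0 0;0 -0.003 0 0.5 0 0 0;0 -0.003 0 0.6 0 0 0;0 -0.003 0 0.7 0 0 0;0 -0.003 0 0.752 0 0 0;0 -0.003 0 0.752 0 0 0;0 -0.003 0 0.752 0 0 0'
python3 -m inch '1 0 0 0 0 0 0;1 0 0 0 0 0 0;1 0 0 0 0 0 0;1 0 0 0 0 0 0;1 0 0 0 0 0 0;1 0 0 0 0 0 0' 30
python3 -m inch '1 0 0 -0.02 0 0 0;1 0 0 -0.05 0 0 0;1 0 0 -0.15 0 0 0;1 0 0 -0.3 0 0 0;1 0 0 -0.45 0 0 0;1 0 0 -0.6 0 0 0;1 0 0 -0.62 0 0 0;1 0 0 -0.62 0 0 0'
python3 go.py .505 .125 .255 -88.3; python3 go.py .4868 -.1383 .255 -88.3
```

```text
t: 10.35
eef_pos: [0.541, 0.3875, 0.073]
ee_rot: [-3.141, 0.0, -1.477]
force: [0.0, 0.4, 0.0]
width: 0.0879
t: 10.95
eef_pos: [0.5406, 0.3885, 0.0725]
ee_rot: [-3.141, 0.0, -1.476]
force: [-0.3, 0.2, 2.0]
width: 0.0574
t: 11.75
eef_pos: [0.5408, 0.3888, 0.2606]
ee_rot: [-3.139, 0.003, -1.477]
force: [-0.7, 0.7, -3.4]
width: 0.0573
t 11.75 pos [0.5408 0.3888 0.2606] yaw -84.61 w 0.0573 f [-0.7  0.7 -3.4]
shift [0.8643 0.2015 0.0155] turn [-0.0025  0.003   0.0616] minrows 5.3
t 11.75 pos [0.5408 0.3888 0.2606] yaw -84.61 w 0.0573 f [-0.7  0.7 -3.4]
shift [1.7324 0.3444 0.0124] turn [-0.0025  0.003   0.0616] minrows 10.6
```

```bash

python3 -m inch '1 0.12 0.03 0 0 0 0;1 0.27 0.06 0 0 0 0.03;1 0.42 0.1 0 0 0 0.06;1 0.57 0.13 0 0 0 0.06;1 0.72 0.17 0 0 0 0.06;1 0.864 0.2 0 0 0 0.06;1 0.864 0.2 0 0 0 0.06;1 0.864 0.2 0 0 0 0.06'
python3 go.py .4868 -.1383 .255 -88.3
```

```text
t: 12.55
eef_pos: [0.5043, 0.1234, 0.257]
ee_rot: [3.14, -0.0, -1.541]
force: [0.1, 0.4, -3.2]
width: 0.0572
t 12.55 pos [0.5043 0.1234 0.257 ] yaw -88.32 w 0.0572 f [ 0.1  0.4 -3.2]
shift [0.8702 0.0838 0.0071] turn [ 0.0017 -0.0004 -0.0003] minrows 5.2
```

```bash

python3 -m inch '1 0.12 0.01 0 0 0 0;1 0.27 0.03 0 0 0 0;1 0.42 0.04 0 0 0 0;1 0.57 0.055 0 0 0 0;1 0.72 0.07 0 0 0 0;1 0.871 0.084 0 0 0 0;1 0.871 0.084 0 0 0 0;1 0.871 0.084 0 0 0 0;1 0.871 0.084 0 0 0 0'
python3 go.py .4868 -.1383 .076 -88.3
python3 -c "
from h import *
d,W=wristcloud(); save(d,'wt2')"
```

```text
t: 13.45
eef_pos: [0.4883, -0.1363, 0.2573]
ee_rot: [3.14, 0.0, -1.539]
force: [-0.6, -0.1, -2.5]
width: 0.0575
t 13.45 pos [ 0.4883 -0.1363  0.2573] yaw -88.16 w 0.0575 f [-0.6 -0.1 -2.5]
shift [0.0065 0.0046 0.6044] turn [0.0011 0.0003 0.0024] minrows 3.6
```

View pics/wt2.png

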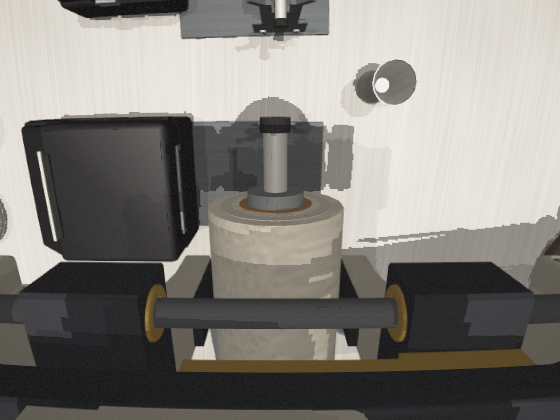

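Wide roll held straight (spindle cap at (275,123)), over the till cradle. Lower it.

```bash

python3 -m inch '1 0.006 0.004 0.15 0 0 0;1 0.006 0.004 0.3 0 0 0;1 0.006 0.004 0.4 0 0 0;1 0.006 0.004 0.45 0 0 0;1 0.006 0.004 0.5 0 0 0;1 0.006 0.004 0.55 0 0 0;1 0.006 0.004 0.6 0 0 0;1 0.006 0.004 0.602 0 0 0;1 0.006 0.004 0.602 0 0 0' 
python3 go.py .4868 -.1383 .073 -88.3
```

```text
t: 14.4
eef_pos: [0.4873, -0.1383, 0.0776]
ee_rot: [3.141, -0.0, -1.537]
force: [0.8, -1.0, -2.2]
width: 0.0573
t 14.4 pos [ 0.4873 -0.1383  0.0776] yaw -88.09 w 0.0573 f [ 0.8 -1.  -2.2]
shift [0.     0.0017 0.0152] turn [ 0.0005 -0.0002  0.0035] minrows 0.1
```

```bash

python3 -m inch '1 0 0.001 0.012 0 0 0.003;1 0 0.001 0.016 0 0 0.003;0 0 0.001 0.016 0 0 0.003;0 0 0.001 0.016 0 0 0.003;0 0 0.001 0.016 0 0 0.003;0 0 0.001 0.016 0 0 0.003;0 0 0.001 0.016 0 0 0.003' 
python3 -m inch '0 0 0 -0.1 0 0 0;0 0 0 -0.25 0 0 0;0 0 0 -0.4 0 0 0;0 0 0 -0.55 0 0 0;0 0 0 -0.7 0 0 0;0 0 0 -0.74 0 0 0;0 0 0 -0.74 0 0 0;0 0 0 -0.74 0 0 0' 
python3 st.py wt3 till
python3 go.py .4934 -.361 .30 -86
```

```text
t: 15.1
eef_pos: [0.4868, -0.1393, 0.0728]
ee_rot: [-3.141, -0.0, -1.543]
force: [0.2, -0.0, -0.5]
width: 0.0863
t: 15.9
eef_pos: [0.4862, -0.1391, 0.2939]
ee_rot: [3.141, 0.001, -1.543]
force: [-0.5, 0.1, -0.9]
width: 0.0875
  prong x span 0.0543  thick 0.0039 n 145
  prong x span 0.0551  thick 0.0038 n 150
till station mid [ 0.4868 -0.1383] dist 0.1202 tilt deg (yaw of station) 1.58
  spindle along: lo -0.0768 hi 0.0738 len 0.1506  off -0.0015 [[0.4889, -0.2095, 0.0944], [0.4844, -0.07, 0.0944]]
  roll top along [-0.0419  0.037 ] off -0.0024 zmax 0.4049
t 15.95 pos [ 0.486  -0.1391  0.2933] yaw -88.39 w 0.0875 f [-0.6 -0.3 -0.4]
shift [ 0.7401 -0.004  -0.0226] turn [ 0.0019  0.0004 -0.0399] minrows 4.4
```

View pics/wt3.png

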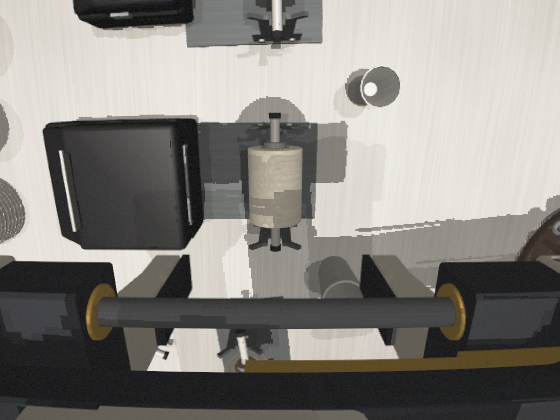

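Wide roll seated in the till cradle at (275,187), 1.5 mm off centre. Now the middle roll at the label cradle.

```bash

python3 -m inch '0 0.74 -0.004 0 0 0 -0.04;0 0.74 -0.004 0 0 0 -0.04;0 0.74 -0.004 0 0 0 -0.04;0 0.74 -0.004 0 0 0 -0.04;0 0.74 -0.004 0 0 0 -0.04;0 0.74 -0.004 0 0 0 -0.04;0 0.74 -0.004 0 0 0 -0.04' 
python3 st.py wl1 label
python3 go.py .4934 -.361 .071 -86
```

```text
t: 16.65
eef_pos: [0.4934, -0.3613, 0.2925]
ee_rot: [3.138, 0.002, -1.502]
force: [0.2, 0.3, 0.3]
width: 0.0877
  prong x span 0.0534  thick 0.0038 n 135
  prong x span 0.0547  thick 0.0038 n 148
label station mid [ 0.4928 -0.362 ] dist 0.1202 tilt deg (yaw of station) 2.84
  spindle along: lo -0.0761 hi 0.0748 len 0.1509  off -0.0006 [[0.4965, -0.4323, 0.0945], [0.4884, -0.2926, 0.0943]]
  roll top along [-0.0296  0.0587] off 0.0146 zmax 0.4024
t 16.7 pos [ 0.4937 -0.3607  0.2931] yaw -86.01 w 0.0876 f [0.6 0.1 0.5]
shift [ 2.000e-03 -7.000e-04  7.405e-01] turn [ 0.0021  0.0012 -0.0001] minrows 4.4
```

View pics/wl1.png

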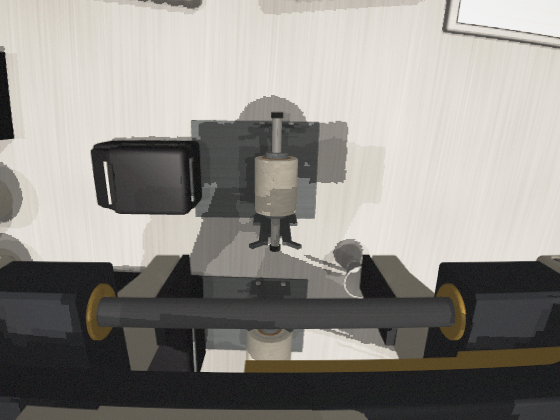

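```bash

python3 -m inch '0 0.006 -0.003 0.2 0 0 0.014;0 0.006 -0.003 0.4 0 0 0.014;0 0.006 -0.003 0.5 0 0 0.014;0 0.006 -0.003 0.6 0 0 0.014;0 0.006 -0.003 0.7 0 0 0.014;0 0.006 -0.003 0.738 0 0 0.014;0 0.006 -0.003 0.738 0 0 0.014;0 0.006 -0.003 0.738 0 0 0.014'
python3 -m inch '1 0 0 0 0 0 0;1 0 0 0 0 0 0;1 0 0 0 0 0 0;1 0 0 0 0 0 0;1 0 0 0 0 0 0;1 0 0 0 0 0 0;1 0 0 0 0 0 0' 25
python3 -m inch '1 0 0 -0.02 0 0 0;1 0 0 -0.05 0 0 0;1 0 0 -0.15 0 0 0;1 0 0 -0.3 0 0 0;1 0 0 -0.45 0 0 0;1 0 0 -0.6 0 0 0;1 0 0 -0.62 0 0 0;1 0 0 -0.62 0 0 0'
python3 go.py .497 -.08 .256 -86; 
```

```text
t: 17.5
eef_pos: [0.4962, -0.3627, 0.0747]
ee_rot: [-3.14, -0.001, -1.514]
force: [1.1, -0.6, 1.0]
width: 0.0876
t: 18.2
eef_pos: [0.495, -0.3628, 0.0733]
ee_rot: [3.141, 0.0, -1.515]
force: [-1.1, -0.2, 1.3]
width: 0.0454
t: 19.0
eef_pos: [0.4958, -0.363, 0.2616]
ee_rot: [-3.138, -0.001, -1.515]
force: [-0.6, 0.5, -2.8]
width: 0.0455
t 19.0 pos [ 0.4958 -0.363   0.2616] yaw -86.82 w 0.0455 f [-0.6  0.5 -2.8]
shift [-0.9416 -0.0563  0.0176] turn [-0.0038 -0.0014 -0.0137] minrows 5.7
```

```bash

python3 -m inch '1 -0.1 0 0 0 0 0;1 -0.25 -0.01 0 0 0 0;1 -0.4 -0.02 0 0 0 0;1 -0.55 -0.03 0 0 0 0;1 -0.7 -0.04 0 0 0 0;1 -0.85 -0.05 0 0 0 0;1 -0.942 -0.056 0 0 0 0;1 -0.942 -0.056 0 0 0 0'
python3 go.py .518 .2 .257 -84.5; 
```

```text
t: 19.8
eef_pos: [0.4953, -0.0768, 0.2576]
ee_rot: [3.139, 0.001, -1.512]
force: [-0.2, 0.4, -2.2]
width: 0.0452
t 19.8 pos [ 0.4953 -0.0768  0.2576] yaw -86.63 w 0.0452 f [-0.2  0.4 -2.2]
shift [-0.9166 -0.1299  0.0024] turn [ 0.0024  0.0008 -0.0355] minrows 5.6
```

```bash

python3 -m inch '1 -0.1 -0.01 0 0 0 0;1 -0.25 -0.03 0 0 0 0;1 -0.4 -0.05 0 0 0 0;1 -0.55 -0.07 0 0 0 -0.01;1 -0.7 -0.09 0 0 0 -0.035;1 -0.85 -0.11 0 0 0 -0.035;1 -0.917 -0.13 0 0 0 -0.035;1 -0.917 -0.13 0 0 0 -0.035'
python3 go.py .5401 .3875 .257 -84.5; 
```

```text
t: 20.6
eef_pos: [0.5199, 0.1989, 0.2571]
ee_rot: [3.139, -0.002, -1.476]
force: [-0.7, 0.2, -2.3]
width: 0.0453
t 20.6 pos [0.5199 0.1989 0.2571] yaw -84.59 w 0.0453 f [-0.7  0.2 -2.3]
shift [-0.6195 -0.1264 -0.0009] turn [ 0.0027 -0.0015 -0.0016] minrows 3.8
```

```bash

python3 -m inch '1 -0.1 -0.02 0 0 0 0;1 -0.25 -0.05 0 0 0 0;1 -0.4 -0.08 0 0 0 0;1 -0.52 -0.11 0 0 0 0;1 -0.62 -0.126 0 0 0 0;1 -0.62 -0.126 0 0 0 0;1 -0.62 -0.126 0 0 0 0;1 -0.62 -0.126 0 0 0 0'
python3 go.py .5401 .3875 .076 -84.5
python3 -c "
from h import *
d,W=wristcloud(); save(d,'wo3')"
```

```text
t: 21.4
eef_pos: [0.5406, 0.3842, 0.2586]
ee_rot: [3.14, -0.001, -1.48]
force: [-0.4, -0.2, -2.3]
width: 0.0452
t 21.4 pos [0.5406 0.3842 0.2586] yaw -84.79 w 0.0452 f [-0.4 -0.2 -2.3]
shift [-1.190e-02 -2.000e-04  6.085e-01] turn [ 0.0011 -0.0011 -0.0048] minrows 3.7
```

View pics/wo3.png

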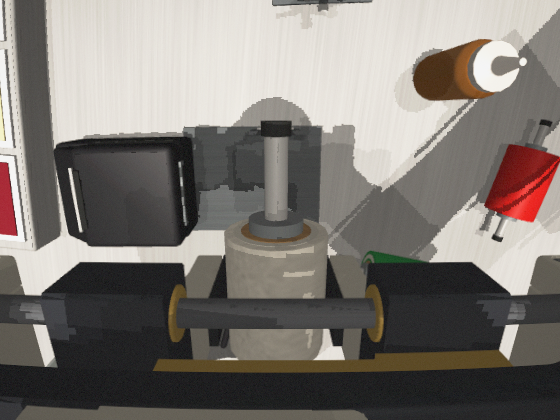

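```bash

python3 -m inch '1 -0.011 0 0.15 0 0 -0.004;1 -0.011 0 0.3 0 0 -0.004;1 -0.011 0 0.4 0 0 -0.004;1 -0.011 0 0.45 0 0 -0.004;1 -0.011 0 0.5 0 0 -0.004;1 -0.011 0 0.55 0 0 -0.004;1 -0.011 0 0.6 0 0 -0.004;1 -0.011 0 0.604 0 0 -0.004;1 -0.011 0 0.604 0 0 -0.004' 
python3 go.py .5401 .3875 .074 -84.5
```

```text
t: 22.35
eef_pos: [0.5403, 0.3891, 0.078]
ee_rot: [3.142, -0.0, -1.474]
force: [0.7, 0.1, -1.8]
width: 0.0455
t 22.35 pos [0.5403 0.3891 0.078 ] yaw -84.47 w 0.0455 f [ 0.7  0.1 -1.8]
shift [0.0054 0.0012 0.0135] turn [ 0.     -0.0003  0.0005] minrows 0.1
```

```bash

python3 -m inch '1 0.003 0.001 0.01 0 0 0;1 0.003 0.001 0.015 0 0 0;0 0.003 0.001 0.015 0 0 0;0 0.003 0.001 0.015 0 0 0;0 0.003 0.001 0.015 0 0 0;0 0.003 0.001 0.015 0 0 0;0 0.003 0.001 0.015 0 0 0' 
python3 -m inch '0 0 0 -0.1 0 0 0;0 0 0 -0.25 0 0 0;0 0 0 -0.4 0 0 0;0 0 0 -0.55 0 0 0;0 0 0 -0.7 0 0 0;0 0 0 -0.74 0 0 0;0 0 0 -0.74 0 0 0;0 0 0 -0.74 0 0 0' 
python3 st.py wo4 order
python3 go.py .5151 .1225 .295 -81.9
```

```text
t: 23.05
eef_pos: [0.5401, 0.3883, 0.0738]
ee_rot: [-3.141, 0.0, -1.474]
force: [0.7, 0.2, -0.6]
width: 0.0798
t: 23.85
eef_pos: [0.5396, 0.388, 0.2948]
ee_rot: [3.141, -0.0, -1.475]
force: [-0.5, 0.3, -1.1]
width: 0.0873
  prong x span 0.0528  thick 0.0033 n 121
  prong x span 0.0553  thick 0.0038 n 147
order station mid [0.54   0.3874] dist 0.1198 tilt deg (yaw of station) 5.69
  spindle along: lo -0.0736 hi 0.0771 len 0.1507  off 0.0018 [[0.5465, 0.3198, 0.0948], [0.5329, 0.4585, 0.0944]]
  roll top along [-0.0313  0.0618] off 0.0152 zmax 0.4059
t 23.9 pos [0.5394 0.3878 0.294 ] yaw -84.49 w 0.0877 f [0.3 0.4 0.2]
shift [ 0.8725  0.1655 -0.0021] turn [ 0.0018 -0.001  -0.0432] minrows 5.3
```

View pics/wo4.png

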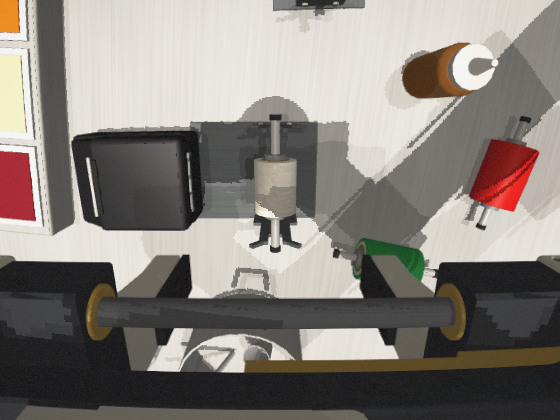

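```bash

python3 -m inch '0 0.87 0.165 0 0 0 -0.043;0 0.87 0.165 0 0 0 -0.043;0 0.87 0.165 0 0 0 -0.043;0 0.87 0.165 0 0 0 -0.043;0 0.87 0.165 0 0 0 -0.043;0 0.87 0.165 0 0 0 -0.043;0 0.87 0.165 0 0 0 -0.043;0 0.87 0.165 0 0 0 -0.043' 
python3 st.py ws5 spare
python3 go.py .515 .123 .072 -81.9
```

```text
t: 24.7
eef_pos: [0.5157, 0.1236, 0.2947]
ee_rot: [3.14, -0.0, -1.43]
force: [0.4, 1.1, 0.3]
width: 0.0875
  prong x span 0.0544  thick 0.0237 n 150
  prong x span 0.0562  thick 0.0039 n 152
spare station mid [0.5161 0.1163] dist 0.1101 tilt deg (yaw of station) 7.87
  spindle along: lo -0.0680 hi 0.0824 len 0.1504  off 0.0072 [[0.5249, 0.0548, 0.0945], [0.5054, 0.1927, 0.0946]]
  roll top along [-0.0185  0.0634] off 0.0224 zmax 0.3785
t 24.75 pos [0.5159 0.1242 0.2947] yaw -81.9 w 0.0877 f [ 0.1 -0.4 -0.7]
shift [0.0033 0.0025 0.7425] turn [ 0.0011 -0.0003 -0.    ] minrows 4.5
```

```bash

python3 -m inch '0 0.002 -0.002 0.2 0 0 0;0 0.002 -0.002 0.4 0 0 0;0 0.002 -0.002 0.5 0 0 0;0 0.002 -0.002 0.6 0 0 0;0 0.002 -0.002 0.7 0 0 0;0 0.002 -0.002 0.742 0 0 0;0 0.002 -0.002 0.742 0 0 0;0 0.002 -0.002 0.742 0 0 0'
python3 -m inch '1 0 0 0 0 0 0;1 0 0 0 0 0 0;1 0 0 0 0 0 0;1 0 0 0 0 0 0;1 0 0 0 0 0 0;1 0 0 0 0 0 0;1 0 0 0 0 0 0' 25
python3 -m inch '1 0 0 -0.02 0 0 0;1 0 0 -0.05 0 0 0;1 0 0 -0.15 0 0 0;1 0 0 -0.3 0 0 0;1 0 0 -0.45 0 0 0;1 0 0 -0.6 0 0 0;1 0 0 -0.62 0 0 0;1 0 0 -0.62 0 0 0'
python3 go.py .505 -.125 .256 -87 
```

```text
t: 25.55
eef_pos: [0.5172, 0.124, 0.0737]
ee_rot: [-3.141, -0.0, -1.428]
force: [0.0, 0.8, 0.8]
width: 0.0875
t: 26.25
eef_pos: [0.5166, 0.1231, 0.0733]
ee_rot: [-3.141, 0.0, -1.429]
force: [-2.1, 0.2, 5.7]
width: 0.0597
t: 27.05
eef_pos: [0.5169, 0.1235, 0.2608]
ee_rot: [-3.138, 0.002, -1.43]
force: [-0.7, 0.7, -3.2]
width: 0.0592
t 27.05 pos [0.5169 0.1235 0.2608] yaw -81.91 w 0.0592 f [-0.7  0.7 -3.2]
shift [0.8144 0.1558 0.0141] turn [-0.003   0.0019  0.0849] minrows 5.0
```

```bash

python3 -m inch '1 0.1 0.02 0 0 0 0;1 0.25 0.05 0 0 0 0.03;1 0.4 0.08 0 0 0 0.06;1 0.55 0.1 0 0 0 0.085;1 0.7 0.13 0 0 0 0.085;1 0.814 0.156 0 0 0 0.085;1 0.814 0.156 0 0 0 0.085;1 0.814 0.156 0 0 0 0.085'
python3 go.py .4928 -.362 .256 -87 
```

```text
t: 27.85
eef_pos: [0.5034, -0.126, 0.2571]
ee_rot: [3.138, 0.0, -1.521]
force: [-0.3, 0.4, -1.4]
width: 0.0593
t 27.85 pos [ 0.5034 -0.126   0.2571] yaw -87.14 w 0.0593 f [-0.3  0.4 -1.4]
shift [0.784  0.0744 0.0035] turn [ 0.0031  0.0004 -0.0024] minrows 4.7
```

```bash

python3 -m inch '1 0.1 0.01 0 0 0 0;1 0.25 0.025 0 0 0 0;1 0.4 0.04 0 0 0 0;1 0.55 0.055 0 0 0 0;1 0.7 0.07 0 0 0 0;1 0.784 0.074 0 0 0 0;1 0.784 0.074 0 0 0 0;1 0.784 0.074 0 0 0 0;1 0.784 0.074 0 0 0 0'
python3 go.py .4928 -.362 .077 -87
python3 -c "
from h import *
d,W=wristcloud(); save(d,'wl2')" 
```

```text
t: 28.75
eef_pos: [0.4949, -0.3599, 0.2583]
ee_rot: [3.141, 0.001, -1.517]
force: [-0.2, 0.3, -2.5]
width: 0.0593
t 28.75 pos [ 0.4949 -0.3599  0.2583] yaw -86.93 w 0.0593 f [-0.2  0.3 -2.5]
shift [0.007  0.0069 0.6045] turn [0.0008 0.0007 0.0012] minrows 3.6
```

View pics/wl2.png

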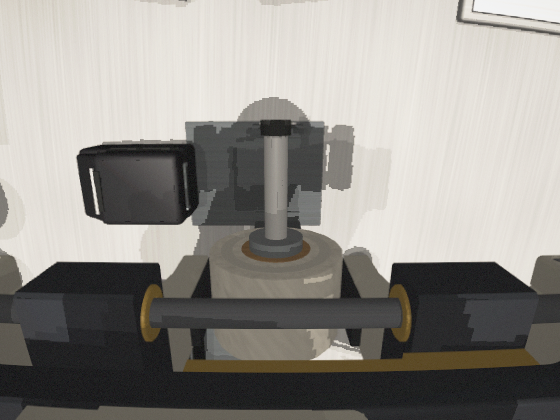

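```bash

python3 -m inch '1 0.006 0.006 0.15 0 0 0;1 0.006 0.006 0.3 0 0 0;1 0.006 0.006 0.4 0 0 0;1 0.006 0.006 0.45 0 0 0;1 0.006 0.006 0.45 0 0 0;1 0.006 0.006 0.45 0 0 0'
python3 go.py .4928 -.362 .077 -87
```

```text
t: 29.4
eef_pos: [0.4937, -0.3627, 0.1248]
ee_rot: [-3.141, -0.001, -1.517]
force: [0.2, -0.0, -1.2]
width: 0.0597
t 29.4 pos [ 0.4937 -0.3627  0.1248] yaw -86.91 w 0.0597 f [ 0.2 -0.  -1.2]
shift [-0.0024  0.0029  0.1592] turn [-0.0004 -0.0005  0.0014] minrows 1.0
```

```bash

python3 -m inch '1 -0.002 0.003 0.05 0 0 0;1 -0.002 0.003 0.1 0 0 0;1 -0.002 0.003 0.15 0 0 0;1 -0.002 0.003 0.16 0 0 0;1 -0.002 0.003 0.16 0 0 0'
python3 go.py .4928 -.362 .074 -87
```

```text
t: 29.9
eef_pos: [0.4927, -0.3627, 0.077]
ee_rot: [-3.141, -0.001, -1.518]
force: [-0.3, -1.2, -2.0]
width: 0.0596
t 29.9 pos [ 0.4927 -0.3627  0.077 ] yaw -86.97 w 0.0596 f [-0.3 -1.2 -2. ]
shift [-0.0022 -0.0004  0.0101] turn [-0.001  -0.0006  0.0005] minrows 0.1
```

```bash

python3 -m inch '1 0 0 0.008 0 0 0;1 0 0 0.012 0 0 0;0 0 0 0.012 0 0 0;0 0 0 0.012 0 0 0;0 0 0 0.012 0 0 0;0 0 0 0.012 0 0 0;0 0 0 0.012 0 0 0' 
python3 -m inch '0 0 0 -0.1 0 0 0;0 0 0 -0.25 0 0 0;0 0 0 -0.4 0 0 0;0 0 0 -0.55 0 0 0;0 0 0 -0.7 0 0 0;0 0 0 -0.74 0 0 0;0 0 0 -0.74 0 0 0;0 0 0 -0.74 0 0 0' 
python3 st.py wl3 label
python3 - <<'E'
from h import *
for f in ['top','scene']:
    d=arm.grab_frame(f); save(d,f+'9'); W=cloud(d); print(f)
    for nm in ROI:
        try: station(W,d['img'],nm)
        except Exception as e: print(nm,e)
E
```

```text
t: 30.6
eef_pos: [0.492, -0.3627, 0.0724]
ee_rot: [3.142, -0.0, -1.518]
force: [-0.5, -0.3, 0.4]
width: 0.0869
t: 31.4
eef_pos: [0.4917, -0.3623, 0.2936]
ee_rot: [3.141, 0.001, -1.519]
force: [0.5, 1.4, 0.6]
width: 0.0874
  prong x span 0.0532  thick 0.0037 n 134
  prong x span 0.0549  thick 0.0037 n 135
label station mid [ 0.4926 -0.362 ] dist 0.1197 tilt deg (yaw of station) 2.75
  spindle along: lo -0.0762 hi 0.0743 len 0.1506  off -0.0009 [[0.4961, -0.4326, 0.0945], [0.4883, -0.293, 0.0945]]
  roll top along [-0.0267  0.0601] off 0.0167 zmax 0.3927
top
  prong x span 0.0486  thick 0.0025 n 11
  prong x span 0.0530  thick 0.0039 n 21
order station mid [0.54   0.3879] dist 0.1194 tilt deg (yaw of station) 5.02
  spindle along: lo -0.0755 hi 0.0780 len 0.1535  off 0.0013 [[0.5463, 0.3181, 0.0949], [0.5341, 0.4608, 0.095]]
  roll top along [-0.0612  0.063 ] off 0.0009 zmax 0.1159
  prong x span 0.0424  thick 0.0093 n 12
  prong x span 0.0103  thick 0.0029 n 5
spare station mid [0.5047 0.1214] dist 0.1204 tilt deg (yaw of station) -2.73
  prong x span 0.0517  thick 0.0036 n 18
  prong
[... 1279 characters left out ...]
 0.0644] off 0.002 zmax 0.1201
  prong x span 0.0503  thick 0.0044 n 28
  prong x span 0.0520  thick 0.0070 n 42
till station mid [ 0.4888 -0.138 ] dist 0.1191 tilt deg (yaw of station) 3.15
  spindle along: lo -0.0773 hi 0.0746 len 0.1519  off -0.0013 [[0.4933, -0.2107, 0.094], [0.4851, -0.0693, 0.0954]]
  roll top along [-0.0431  0.0588] off 0.0079 zmax 0.1202
  prong x span 0.0500  thick 0.0054 n 35
  prong x span 0.0504  thick 0.0042 n 47
label station mid [ 0.4953 -0.3612] dist 0.1198 tilt deg (yaw of station) 3.79
  spindle along: lo -0.0767 hi 0.0741 len 0.1507  off -0.0013 [[0.4996, -0.4326, 0.0941], [0.4909, -0.2917, 0.0951]]
  roll top along [-0.0478  0.0588] off 0.0055 zmax 0.6244
```

View pics/wl3.png

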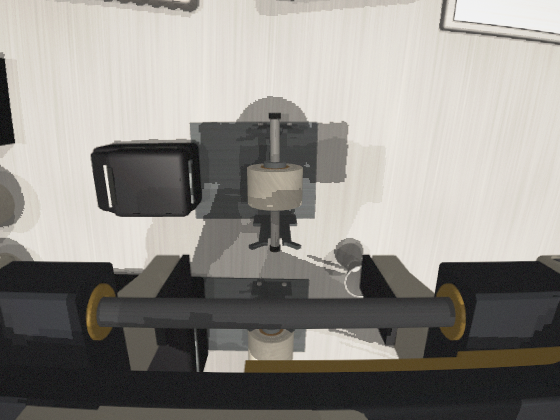

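View pics/top9.png

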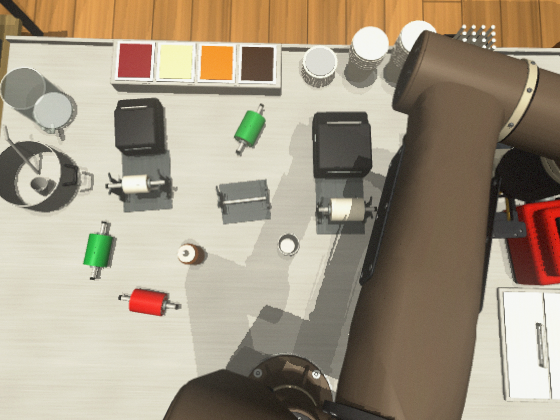

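View pics/scene9.png

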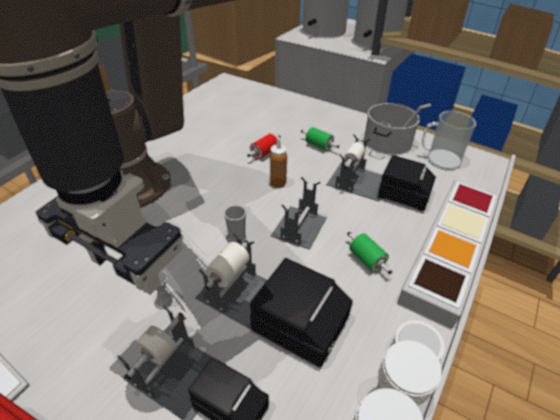

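```bash
python3 -c "
from station import arm
print(arm.get_state()['t']); print(arm.job_done())"
```

```text
31.55
the job is handed in; nothing more can be done
None
```

I moved all three rolls to the printers they fit and handed the job in at 31.6 s of the 125 s allowed. The order was: narrow roll from the till printer to the spare stand, wide roll from order to till, middle roll from label to order, narrow roll from the spare stand to label.

**Seating:** After each placement a wrist-camera check showed the spindle seated. Its top was about 94.5 mm up, so the axis was about 90 mm up. Each roll was about 1–2 mm off the cradle's middle and within about 1° of its direction.

**Scene at the end:** The last top and scene pictures showed the spare stand empty, the bottle and tumbler standing where they were, and the open gripper clear above the label cradle. The arm hid the jigger from the top camera; I saw it standing in the same place only in the wrist view, and did not measure it again.

**Checks that disagreed or failed:**
- One plate reading on the occupied spare stand came out wrong (plates 110 mm apart instead of 120), so I used the spindle ends instead.
- The scene camera put things up to about 10 mm further out in x than the wrist and top cameras, mainly because it saw only part of each cradle.
- The top-view check of the label cradle failed because the arm blocked it, and the top-view reading of the spare stand was unreliable from the arm's shadow.

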